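# Turn a covered tile mould over onto its board

### The job

On the sloping wooden rest lies an orange tile mould with a plaster tile loose inside it and a birch board covering it. Turn mould and board over together, without letting them come apart, and lay them back on the rest against its lip, squarely, so that the board is underneath, flat on the rails, and the orange mould is on top. Let go, and leave the tools and the bowl around the rest where they are.

Things in the scene. Friction and masses are not known exactly. Their poses are not given: they have to be found in the camera images.
- rest: Fixed wooden sloping rest, 175 x 130 mm, 125 mm high. Origin on the bench under its middle, z up; its bed slopes 45 degrees DOWN towards x. Bed: two rails 18 mm wide, 16 mm thick, centres at y = +-42 mm, ending 130 mm up the slope; 66 mm open between them, down to a 12 mm base plate. At the foot a dark lip as wide as the rest stands 44 mm out square to the bed and stops the load.
- rest_bed (a point): Point in the bed plane midway between the rails, 65 mm up the slope from the lip: at (0, 0, 81) mm in the rest's frame. The bed meets the lip at (46, 0, 35) mm. A finger fits under the load between the rails; above and behind the rails' upper ends the space is free.
- mould: Loose orange plastic tray 130 (x) x 110 (y) x 26 mm (z), walls and floor 9 mm, 0.12 kg; red cross on the underside. Origin at the underside's centre, z to the open side. It starts open side up on the rails, x down the slope, a 110 mm edge on the lip. Mould and board are 38 mm thick together; their free upper edge can be pinched through both, fingers pointing down the slope.
- mould_rim (a point): Centre of the mould's open mouth, in the plane of its rim, 26 mm from the underside.
- board: Loose birch plywood board 130 (x) x 110 (y) x 12 mm (z), 0.13 kg, on the mould's rim, edges flush. A 5 mm deep plug (106 x 86 mm) on it fits loosely (3 mm a side) in the mould's mouth. Origin at the centre of the face that touches the rim; z to the outer face, up from the slope at the start.
- board_face (a point): Centre of the board's plain outer face, 12 mm from its origin. On top at the start; underneath, on the rails, at the end.
- tile: Loose white plaster tile 104 x 84 x 10 mm, about 0.10 kg, hidden inside the mould under the board, with 2 mm of play in height and 4 mm a side. Origin at the centre of its underside, z as the mould's at the start.
- plane: Bystander: blue plastic hand plane, 180 x 52 x 75 mm; origin at the centre of its sole.
- square: Bystander: steel combination square, 180 mm blade with a 90 mm dark head, 18 mm high; origin on the bench under the blade's middle.
- sander: Bystander: wooden sanding block 115 x 66 x 32 mm; origin at the centre of its underside.
- bowl: Bystander: white ceramic bowl, 130 mm across, 55 mm high; origin at the centre of its foot.
Not all that is in view belongs to the job. Several things have the shape of the rest; the one meant has the colours described above. What is meant by the mould is not pink, and is the larger of those in its own colour.

How it is judged:
By the outcome, as a careful person would: the job done as asked, in the order asked, and still so for the second after the job is handed in, with the robot touching nothing.
It also fails if it takes over 51 s, if anything falls off the work surface, if the arm or the gripper's body presses on something with over 40 N, if the wrist force passes 120 N, or if a joint passes its speed limit or range.

### The arm

A 6-joint arm with a two-finger parallel gripper is mounted at the origin on the work surface. World frame = base frame: x ahead of the robot, y to its left, z up, the work surface at z = 0. Lengths are in m, angles in rad, forces in N, time in s.
With the tool pointing down it reaches from about 0.35 to 0.85 m from the base axis. Payload 8.1 kg.
Tool frame: the origin (TCP) lies at the centre of the arm's flange, where the gripper is bolted on; the fingertips stand 186 mm ahead of it and the grasp point (between the pads) lies 167 mm ahead of it; z points along the fingers, y is the line along which they close (so a half turn about z gives the same grasp; the last joint's range is limited). The gripper opens to 93 mm and grips with 3 to 60 N. Pads are 15 mm wide; open, the fingers measure 128 mm over their backs; the gripper's body (75 mm by 188 mm) begins 65 mm behind the grasp point.
Start: joints at [-1.348, 0.13, 1.488, -0, 1.523, -0.085], TCP at [0.182, -0.572, 0.405] pointing down, gripper open.
Joint ranges: [-2.96, 2.96], [-0.89, 2.26], [0.02, 2.5], [-1.34, 4.48], [0, 2.73], [-2.66, 2.66]. Speed limits (rad/s): [2.39, 2.39, 2.79, 3.14, 3.14, 3.14].

### API

Orientations are given as a rotation vector (axis times angle).
In Python, from plant import robot gives the robot as it stands.
- The arm moves only by the tool apply_moves, never from a script. Its argument "series" is a list of rows, each a list of 2 entries, a list of its own where there are three numbers: the shift along the tool's x, y, z in mm, then the turn, a rotation vector about the tool's x, y, z in rad. A call has 1 to 12 rows; each row shifts and turns the commanded pose from where the row before left it, along the tool's axes as they then stand; what a row does not reach is not made up. A row lasts 1/12 s, in which the tool goes at most 41.7 mm and 7.16 degrees, less where a joint would pass 70% of its speed; a pose out of reach is approached as far as the arm can. A call is refused whole if a number of a shift passes 41.7 or a number of a turn 0.125, either way. A call with a gripper value outside its range is refused whole. "claw" is the opening, from 0 (shut) to 1 (fully open), set as the call begins (left out, the last holds). The fingers move at their own pace and stop on an object; "newtons" is the grip in N (left out, the last holds). Time passes only in rows, so rows that do not move let the fingers close. It gives the time, the measured TCP pose, the force, the opening and the grip force at its end, in the units of the state.
- robot.read_state(): the state, without advancing time (a new reading comes with each control period).
- robot.read_camera(name): name is "scene" or "top" or "wrist"; returns (picture, depth): 480x640x3 uint8, blue, green, red; 480x640 float32, m along the optical axis (not along the pixel's ray), 0 where there is no reading.
- robot.calibration(name): a dict with "fx", "fy", "cx", "cy" (pixels), "extrinsics" (4x4, takes a point from world to camera coordinates). Camera axes: x right, y down, z forward; pixel columns grow to the right and rows downward; lengths in m; the calibration is good to about 2 mm. A picture is of the moment at which its call begins: read the wrist's pose just before it. calibration takes no time and is no camera call; for the wrist camera it gives the pose at the moment of the call.
- robot.close_job(): hands the job in; it is judged then, once.
The state is a dict: "t": time; "q": joint angles; "dq": joint speeds; "joint_torque": joint torques, N m; "tool_pos": TCP position; "orientation": TCP orientation; "force": force on the tool from outside, world axes, zero at the start; "wrist_torque": the same for the moment, N m; "opening": finger opening in m; "gripper_force": force on a finger pad.
Only numpy, scipy, OpenCV 4.12 (cv2) and the standard library are available. Lean on these libraries where they do the work, as an engineer would, in place of code of your own. Each camera call takes 0.05 s, during which the arm holds its last target. There are 200 camera calls.

## Working session

There is one attempt and no reset: what is moved stays moved. The work goes in short steps, Python scripts to look and compute and a tool call to move; the robot and the scene stay as the last step left them, time stands still between calls to the robot, and variables do not carry over. Pictures are saved under pics/ and viewed, at most 10 in all, crops included, and the job is handed in when it is done.

Besides the shell and the picture viewer there is one more tool, called after ">>>" in YAML: its name, and indented under it one key for each argument. apply_moves: Moves the arm, as the interface text tells. Its arguments: {"type":"object","properties":{"series":{"type":"array"},"claw":{"type":"number"},"newtons":{"type":"number"}},"required":["series"]}

```bash
ls; mkdir -p pics; python3 - <<'E'
from plant import robot
import cv2,numpy as np
s=robot.read_state();print(s)
for n in("scene","top"):
    p,d=robot.read_camera(n);cv2.imwrite(f"pics/{n}0.png",p);np.save(f"pics/{n}0.npy",d)
    c=robot.calibration(n);print(n,c)
E
```

```text
pics
{'t': 0.0, 'q': array([-1.34839194e+00,  1.31170941e-01,  1.48928970e+00,  1.39548036e-06,
        1.52302682e+00, -8.53966402e-02]), 'dq': array([-0.00131731,  0.00011549, -0.00016992, -0.00177974,  0.00014126,
        0.00016481]), 'joint_torque': array([-4.76453843e-04, -5.59840357e+01, -4.91768610e+01,  7.67415692e-02,
        3.54196806e-02, -1.73217923e-04]), 'tool_pos': array([ 0.18174922, -0.57156167,  0.40367558]), 'orientation': array([-3.10259304e+00, -4.81296465e-01,  2.01426470e-04]), 'force': array([-0.11907809,  0.73551514,  0.39486922]), 'wrist_torque': array([-0.02201653, -0.05826081,  0.03536854]), 'gripper_force': 0.0, 'opening': 0.09314417648820553}
scene {'fx': 451.68160487501, 'fy': 451.68160487501, 'cx': 321.689775968209, 'cy': 242.60597527599424, 'extrinsics': array([[ 0.84229065,  0.53872601, -0.01790952, -0.5179677 ],
       [ 0.32531959, -0.53456336, -0.78000588, -0.11515951],
       [-0.42978323,  0.65116535, -0.62551584,  1.18254681],
       [ 0.        ,  0.        ,  0.        ,  1.        ]])}
top {'fx': 506.8035341555321, 'fy': 506.8035341555321, 'cx': 323.33704860344324, 'cy': 235.45929115691473, 'extrinsics': array([[ 0.01549728, -0.99972799,  0.01742952, -0.00777138],
       [-0.99232722, -0.01751638, -0.12239226,  0.58897109],
       [ 0.12266427, -0.01539904, -0.99232875,  1.07288339],
       [ 0.        ,  0.        ,  0.        ,  1.        ]])}
```

View pics/scene0.png

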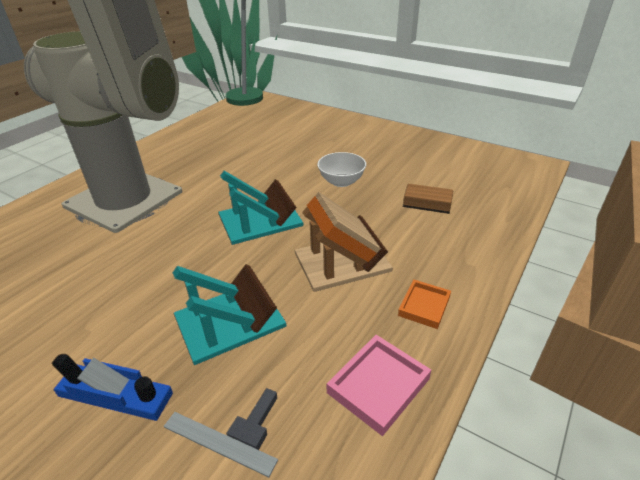

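View pics/top0.png

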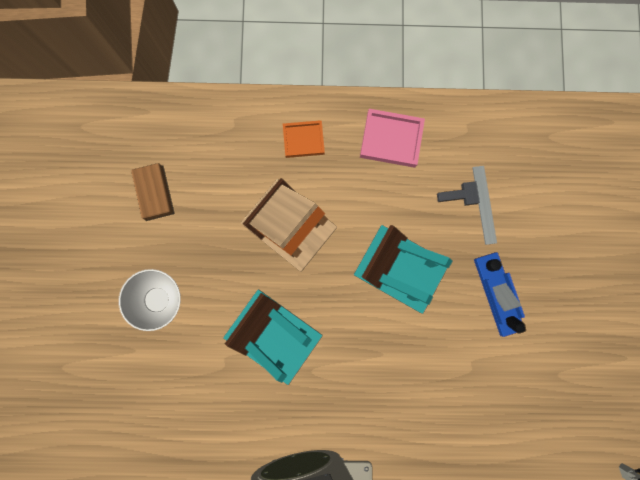

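The wooden rest with the load is at top (290,225) and scene (345,240). The two rests of the same shape at top (405,268) and (272,338) are teal, so they are not the one. There are three possible moulds:
- the orange one under the board, top (305,232)
- a smaller orange tray, top (303,138)
- a pink tray, top (392,138)

The first is orange and the larger of its colour, so it is the one meant. I'll confirm in a crop and measure.

```bash
cat > h.py <<'E'
import cv2,numpy as np
from plant import robot
from scipy.spatial.transform import Rotation as Ro
def pts(n,d,mask):
    c=robot.calibration(n);v,u=np.nonzero(mask&(d>0));z=d[v,u]
    P=np.c_[(u-c['cx'])/c['fx']*z,(v-c['cy'])/c['fy']*z,z]
    E=c['extrinsics'];return (P-E[:3,3])@E[:3,:3],u,v
E
python3 - <<'E'
from h import *
I={}
for n,(x0,y0,x1,y1) in dict(top=(235,170,345,280),scene=(285,180,400,295)).items():
    p=cv2.imread(f"pics/{n}0.png");d=np.load(f"pics/{n}0.npy")
    I[n]=cv2.resize(p[y0:y1,x0:x1],(400,400),interpolation=cv2.INTER_CUBIC)
    m=np.zeros(d.shape,bool);m[y0:y1,x0:x1]=1
    P,u,v=pts(n,d,m)
    ok=P[:,2]>0.03;P=P[ok];u=u[ok];v=v[ok]
    # RANSAC for biggest plane
    rng=np.random.default_rng(0);best=0
    for _ in range(600):
        a,b,c=P[rng.choice(len(P),3,replace=False)];k=np.cross(b-a,c-a);l=np.linalg.norm(k)
        if l<1e-5:continue
        k/=l;k*=np.sign(k[2]+1e-9);i=abs((P-a)@k)<.002
        if .5<k[2]<.9 and i.sum()>best:best=i.sum();B=i
    Q=P[B]; c0=Q.mean(0);k=np.linalg.svd(Q-c0)[2][2];k*=np.sign(k[2])
    ex=np.array([k[2]*np.cos(np.arctan2(k[1],k[0])),k[2]*np.sin(np.arctan2(k[1],k[0])),-np.hypot(k[0],k[1])]);ey=np.cross(k,ex)
    s=np.c_[(Q-c0)@ex,(Q-c0)@ey]*1000
    msk=np.zeros(d.shape,np.uint8);msk[v[B],u[B]]=255
    print(n,B.sum(),'n',k.round(3),'tilt',np.degrees(np.arccos(k[2])).round(1),'yaw',np.degrees(np.arctan2(k[1],k[0])).round(1),c0.round(4))
    print(np.percentile(s,[0.3,2,50,98,99.7],axis=0).round(1).tolist(), cv2.minAreaRect(s.astype(np.float32)))
cv2.imwrite("pics/crop.png",np.hstack([I['top'],I['scene']]))
E
```

```text
top 1978 n [0.433 0.557 0.709] tilt 44.9 yaw 52.1 [0.6233 0.0908 0.1102]
[[-64.2, -57.3], [-62.6, -53.2], [-1.8, 0.4], [68.0, 52.3], [69.9, 54.6]] ((3.6308822631835938, 0.7319107055664062), (130.1124725341797, 138.83807373046875), 88.8489761352539)
scene 833 n [0.433 0.554 0.711] tilt 44.7 yaw 52.0 [0.6271 0.0896 0.1084]
[[-67.1, -61.0], [-65.1, -52.4], [-1.4, -4.5], [67.1, 57.9], [106.3, 268.1]] ((15.943550109863281, 109.01537322998047), (337.3321533203125, 154.1704559326172), 84.07544708251953)
```

View pics/crop.png

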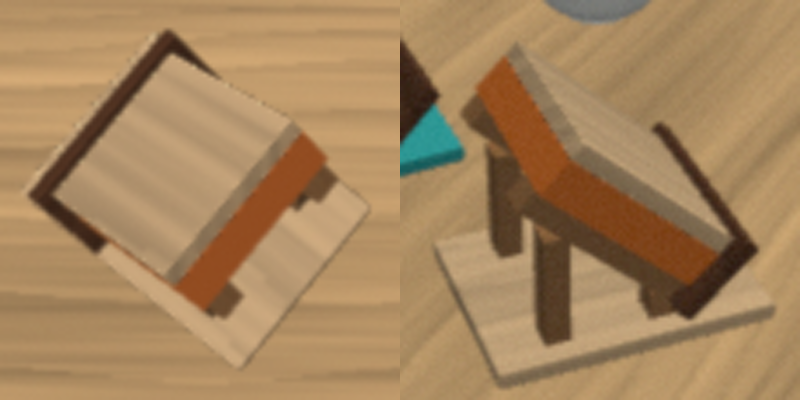

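The crop shows the orange mould, with the birch board on it, on the plain wooden rest with the dark lip. That confirms the pick. Board yaw is about 52° and tilt 45°. Next I'll check wrist feasibility for the half turn about the tool axis, and the clearance to neighbouring objects.

```bash
cat >> h.py <<'E'
yaw=np.radians(52.0);c_,s_=np.cos(yaw),np.sin(yaw);r=2**-.5
EX=np.array([c_*r,s_*r,-r]);N=np.array([c_*r,s_*r,r]);FC=np.array([.626,.0913,.108]);M=FC-.019*N
q0=np.array([-1.34839,.13117,1.48929,0,1.52303,-.0854]);R0=Ro.from_rotvec([-3.10259304,-.481296465,.000201])
def arm(q):return Ro.from_euler('ZYZYZ',[q[0],q[1]+q[2],q[3],q[4],q[5]])
C=arm(q0).inv()*R0
def wrist(R,j1,t23):
    W=Ro.from_euler('ZY',[j1,t23]).inv()*R*C.inv()
    a=W.as_euler('ZYZ');return a
def Rt(z,y):return Ro.from_matrix(np.c_[np.cross(y,z),y,z])
E
python3 - <<'E'
from h import *
print('C',C.as_rotvec().round(3))
for sg in(1,-1):
  for j1 in(-.2,0):
    for t in(1.3,1.6,1.9):
      print(sg,j1,t,wrist(Rt(EX,sg*N),j1,t).round(2))
P=[]
for n in("top","scene"):
    d=np.load(f"pics/{n}0.npy");P.append(pts(n,d,np.ones(d.shape,bool))[0])
P=np.vstack(P);P=P[(P[:,2]>.015)&(np.hypot(P[:,0],P[:,1])>.2)&(P[:,0]<.9)&(abs(P[:,1])<.4)]
for dep in(.03,.04,.05):
  for back in(0,.08):
    T=M-(.065-dep+.167+back)*EX
    L=(P-T)@np.c_[np.cross(N,EX),N,EX]
    b=(abs(L[:,0])<.06)&(abs(L[:,1])<.115)&(L[:,2]<.115)&(L[:,2]>-.1)
    print(dep,back,T.round(4),b.sum(),P[b].mean(0) if b.any() else '', (L[b].min(0),L[b].max(0)) if b.any() else '')
# teal boxes
for a,b_ in(((340,220),(455,315)),((220,285),(325,385))):
    d=np.load("pics/top0.npy");m=np.zeros(d.shape,bool);m[a[1]:b_[1],a[0]:b_[0]]=1;Q=pts("top",d,m)[0];Q=Q[Q[:,2]>.02];print(Q.min(0).round(3),Q.max(0).round(3))
E
```

```text
Traceback (most recent call last):
  File "h.py", line 12, in <module>
    C=arm(q0).inv()*R0
      ~~~^^^^
  File "h.py", line 11, in arm
    def arm(q):return Ro.from_euler('ZYZYZ',[q[0],q[1]+q[2],q[3],q[4],q[5]])
                      ~~~~~~~~~~~~~^^^^^^^^^^^^^^^^^^^^^^^^^^^^^^^^^^^^^^^^^
  File "scipy/spatial/transform/_rotation.pyx", line 1413, in scipy.spatial.transform._rotation.Rotation.from_euler
ValueError: Expected axis specification to be a non-empty string of upto 3 characters, got ZYZYZ
```

```bash
sed -i "s/return Ro.from_euler('ZYZYZ'.*/return Ro.from_euler('ZY',[q[0],q[1]+q[2]])*Ro.from_euler('ZYZ',q[3:6])/" h.py
cat > chk.py <<'E'
from h import *
print('C',C.as_rotvec().round(3))
for sg in(1,-1):
  for j1 in(-.2,0):
    for t in(1.3,1.6,1.9):
      print(sg,j1,t,wrist(Rt(EX,sg*N),j1,t).round(2))
P=[]
for n in("top","scene"):
    d=np.load(f"pics/{n}0.npy");P.append(pts(n,d,np.ones(d.shape,bool))[0])
P=np.vstack(P);P=P[(P[:,2]>.015)&(np.hypot(P[:,0],P[:,1])>.2)&(P[:,0]<.9)&(abs(P[:,1])<.4)]
for dep in(.03,.04,.05):
  for back in(0,.08):
    T=M-(.065-dep+.167+back)*EX
    L=(P-T)@np.c_[np.cross(N,EX),N,EX]
    b=(abs(L[:,0])<.06)&(abs(L[:,1])<.115)&(L[:,2]<.115)&(L[:,2]>-.1)
    print(dep,back,T.round(4),b.sum(),P[b].mean(0) if b.any() else '', (L[b].min(0),L[b].max(0)) if b.any() else '')
for a,b_ in(((340,220),(455,315)),((220,285),(325,385))):
    d=np.load("pics/top0.npy");m=np.zeros(d.shape,bool);m[a[1]:b_[1],a[0]:b_[0]]=1;Q=pts("top",d,m)[0];Q=Q[Q[:,2]>.02];print(Q.min(0).round(3),Q.max(0).round(3))
E
python3 chk.py
```

```text
C [-0.    -0.     1.571]
1 -0.2 1.3 [ 0.69  1.46 -1.05]
1 -0.2 1.6 [ 0.74  1.23 -1.25]
1 -0.2 1.9 [ 0.84  1.02 -1.49]
1 0 1.3 [ 0.61  1.34 -0.9 ]
1 0 1.6 [ 0.68  1.1  -1.09]
1 0 1.9 [ 0.81  0.88 -1.33]
-1 -0.2 1.3 [0.69 1.46 2.09]
-1 -0.2 1.6 [0.74 1.23 1.89]
-1 -0.2 1.9 [0.84 1.02 1.65]
-1 0 1.3 [0.61 1.34 2.25]
-1 0 1.6 [0.68 1.1  2.06]
-1 0 1.9 [0.81 0.88 1.81]
0.03 0 [ 0.5298 -0.0318  0.2374] 0  
0.03 0.08 [ 0.495  -0.0764  0.294 ] 0  
0.04 0 [ 0.5341 -0.0263  0.2303] 0  
0.04 0.08 [ 0.4993 -0.0708  0.2869] 0  
0.05 0 [ 0.5385 -0.0207  0.2233] 187 [0.58283675 0.04511401 0.14069402] (array([-0.05454307, -0.03361336,  0.1112207 ]), array([0.05608296, 0.02114659, 0.11499515]))
0.05 0.08 [ 0.5037 -0.0653  0.2798] 0  
[ 0.445 -0.259  0.02 ] [ 0.611 -0.081  0.133]
[0.289 0.024 0.02 ] [0.462 0.203 0.13 ]
```

```bash
cat >> h.py <<'E'
def plan(p0,Rs,p1,Re,n,show=True):
    rho=(Rs.inv()*Re).as_rotvec()/n
    A=sum((Rs*Ro.from_rotvec(k*rho)).as_matrix() for k in range(n))
    v=np.linalg.solve(A,p1-p0)*1000
    p=p0.copy();out=[]
    for k in range(n):
        Rk=Rs*Ro.from_rotvec(k*rho);p=p+Rk.apply(v)/1000;out.append(np.r_[p,p+.186*Rk.as_matrix()[:,2]])
    print('n',n,'shift',v.round(2).tolist(),'turn',rho.round(4).tolist())
    if show:print(np.array(out)[::max(1,n//5)].round(3))
def cur():
    s=robot.read_state();return s['tool_pos'],Ro.from_rotvec(s['orientation']),s
RG=Rt(EX,N);TG=M-.192*EX
E
python3 - <<'E'
from h import *
p,R,s=cur()
plan(p,R,TG-.24*EX,RG,24)
E
```

```text
n 24 shift [22.6, 5.89, 6.42] turn [-0.0186, 0.0351, -0.0849]
[[ 0.205 -0.57   0.397  0.205 -0.57   0.211]
 [ 0.297 -0.546  0.38   0.326 -0.546  0.197]
 [ 0.377 -0.493  0.376  0.433 -0.483  0.199]
 [ 0.434 -0.415  0.381  0.512 -0.388  0.214]
 [ 0.462 -0.323  0.39   0.551 -0.272  0.235]
 [ 0.456 -0.228  0.398  0.546 -0.149  0.255]]
```

>>> apply_moves:
  series:
    - [[22.6,5.9,6.4],[-0.0186,0.0351,-0.0849]]
    - [[22.6,5.9,6.4],[-0.0186,0.0351,-0.0849]]
    - [[22.6,5.9,6.4],[-0.0186,0.0351,-0.0849]]
    - [[22.6,5.9,6.4],[-0.0186,0.0351,-0.0849]]
    - [[22.6,5.9,6.4],[-0.0186,0.0351,-0.0849]]
    - [[22.6,5.9,6.4],[-0.0186,0.0351,-0.0849]]
    - [[22.6,5.9,6.4],[-0.0186,0.0351,-0.0849]]
    - [[22.6,5.9,6.4],[-0.0186,0.0351,-0.0849]]
    - [[22.6,5.9,6.4],[-0.0186,0.0351,-0.0849]]
    - [[22.6,5.9,6.4],[-0.0186,0.0351,-0.0849]]
    - [[22.6,5.9,6.4],[-0.0186,0.0351,-0.0849]]
    - [[22.6,5.9,6.4],[-0.0186,0.0351,-0.0849]]
  claw: 0.75
  newtons: 50

```text
t: 1.1
tool_pos: [0.4235, -0.4358, 0.3794]
orientation: [2.283, 1.827, 0.644]
force: [0.0, -0.1, 0.0]
opening: 0.0696
gripper_force: 0.0
```

>>> apply_moves:
  series:
    - [[22.6,5.9,6.4],[-0.0186,0.0351,-0.0849]]
    - [[22.6,5.9,6.4],[-0.0186,0.0351,-0.0849]]
    - [[22.6,5.9,6.4],[-0.0186,0.0351,-0.0849]]
    - [[22.6,5.9,6.4],[-0.0186,0.0351,-0.0849]]
    - [[22.6,5.9,6.4],[-0.0186,0.0351,-0.0849]]
    - [[22.6,5.9,6.4],[-0.0186,0.0351,-0.0849]]
    - [[22.6,5.9,6.4],[-0.0186,0.0351,-0.0849]]
    - [[22.6,5.9,6.4],[-0.0186,0.0351,-0.0849]]
    - [[22.6,5.9,6.4],[-0.0186,0.0351,-0.0849]]
    - [[22.6,5.9,6.4],[-0.0186,0.0351,-0.0849]]
    - [[22.6,5.9,6.4],[-0.0186,0.0351,-0.0849]]
    - [[22.6,5.9,6.4],[-0.0186,0.0351,-0.0849]]

```text
t: 2.1
tool_pos: [0.4295, -0.1591, 0.4007]
orientation: [0.871, 2.547, 1.054]
force: [0.4, -0.1, 0.4]
opening: 0.0697
gripper_force: 0.0
```

```bash
python3 - <<'E'
from h import *
p,R,s=cur()
print(s['t'],p,s['q'].round(3),s['opening'], (R.inv()*RG).as_rotvec().round(4), RG.inv().apply(TG-p).round(4))
I,d=robot.read_camera("wrist");cv2.imwrite("pics/w1.png",I);np.save("pics/w1.npy",d)
k=robot.calibration("wrist");np.save("pics/w1E.npy",k['extrinsics']);print(k)
E
```

```text
2.1 [ 0.42945566 -0.15909154  0.40069518] [-0.772 -0.293  1.999  0.78   1.553 -1.747] 0.06972737442367372 [ 0.0004 -0.0008  0.0042] [-0.0007 -0.0009  0.2401]
{'fx': 351.76743717950234, 'fy': 351.76743717950234, 'cx': 320.15480529867824, 'cy': 237.47699372986565, 'extrinsics': array([[ 0.42523329,  0.56272161,  0.70888718, -0.37741556],
       [ 0.65536121, -0.73163382,  0.18765294, -0.3925379 ],
       [ 0.6242422 ,  0.38478089, -0.67990098,  0.0655218 ],
       [ 0.        ,  0.        ,  0.        ,  1.        ]])}
```

View pics/w1.png

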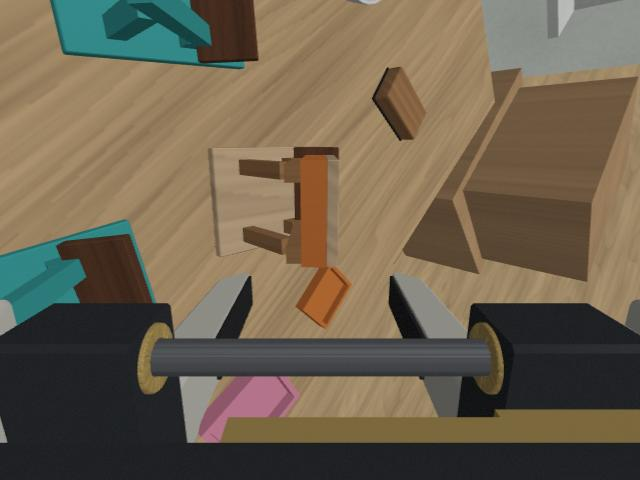

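Wrist view: the mould's orange end face spans (301,156)–(327,268), with the board edge to its right, and both fingers are aligned to straddle it. I'll refine the load pose from this view.

```bash
cat > ref.py <<'E'
from h import *
I=cv2.imread("pics/w1.png");d=np.load("pics/w1.npy");hsv=cv2.cvtColor(I,cv2.COLOR_BGR2HSV)
E=np.load("pics/w1E.npy");k=robot.calibration("wrist")
m=cv2.inRange(hsv,(5,170,90),(18,255,255));m[:,:290]=0;m[:,345:]=0;m[:145]=0;m[272:]=0
n,lab,st,_=cv2.connectedComponentsWithStats(m);i=1+st[1:,4].argmax();m=lab==i
v,u=np.nonzero(m&(d>0));z=d[v,u];P=np.c_[(u-k['cx'])/k['fx']*z,(v-k['cy'])/k['fy']*z,z]
P=(P-E[:3,3])@E[:3,:3]
L=(P-M)@np.c_[EX,np.cross(N,EX),N]*1000
print(len(L),np.percentile(L,[1,5,50,95,99],axis=0).round(1).tolist())
A=np.c_[L[:,1:],np.ones(len(L))];print('slope s vs (y,n)',np.linalg.lstsq(A,L[:,0],rcond=None)[0].round(4))
# ray/plane: cast contour onto end plane s=-65
c=cv2.findContours(m.astype(np.uint8),0,2)[0];c=max(c,key=cv2.contourArea)[:,0]
r_=np.c_[(c[:,0]-k['cx'])/k['fx'],(c[:,1]-k['cy'])/k['fy'],np.ones(len(c))]@E[:3,:3];o=-E[:3,3]@E[:3,:3]
t=((M-.065*EX-o)@EX)/(r_@EX);Q=(o+t[:,None]*r_-M)@np.c_[np.cross(N,EX),N]*1000
print(cv2.minAreaRect(Q.astype(np.float32)))
E
python3 ref.py
```

```text
2917 [[-65.4, -119.6, -25.1], [-64.8, -42.6, -16.4], [-63.4, 13.1, -5.0], [48.4, 63.4, 6.9], [135.2, 65.5, 23.1]]
slope s vs (y,n) [ -0.4086   0.8858 -45.1607]
((8.781658172607422, -4.374826431274414), (37.622047424316406, 121.37319946289062), 82.33259582519531)
```

```bash
cat >> ref.py <<'E'
g=abs(L[:,0]+64)<5;G=L[g];print(g.sum(),np.percentile(G,[.5,3,50,97,99.5],axis=0).round(1).tolist())
for a in range(-15,10,4):
    h=abs(G[:,2]-a)<2;print(a,G[h,1].min().round(1),G[h,1].max().round(1),G[h,0].mean().round(1))
for b in range(-50,70,15):
    h=abs(G[:,1]-b)<4;print(b,G[h,2].min().round(1),G[h,2].max().round(1),G[h,0].mean().round(1))
# all points on top face
E
python3 ref.py; python3 - <<'E'
from h import *
for n,(x0,y0,x1,y1) in dict(top=(235,170,345,280),scene=(285,180,400,295)).items():
    d=np.load(f"pics/{n}0.npy");m=np.zeros(d.shape,bool);m[y0:y1,x0:x1]=1
    P=pts(n,d,m)[0];L=(P-M)@np.c_[EX,np.cross(N,EX),N]*1000
    g=abs(L[:,2]-19)<3;L=L[g]
    print(n,'ycenter by s',[(a,L[abs(L[:,0]-a)<5,1].min().round(1),L[abs(L[:,0]-a)<5,1].max().round(1)) for a in(-55,-30,0,30,50)])
    print('s by y',[(a,L[abs(L[:,1]-a)<5,0].min().round(1),L[abs(L[:,1]-a)<5,0].max().round(1)) for a in(-45,-20,0,20,45)],L[:,2].mean())
E
```

```text
2917 [[-65.4, -119.6, -25.1], [-64.8, -42.6, -16.4], [-63.4, 13.1, -5.0], [48.4, 63.4, 6.9], [135.2, 65.5, 23.1]]
slope s vs (y,n) [ -0.4086   0.8858 -45.1607]
((8.781658172607422, -4.374826431274414), (37.622047424316406, 121.37319946289062), 82.33259582519531)
2658 [[-65.6, -44.3, -17.3], [-65.1, -41.1, -17.1], [-63.6, 13.1, -5.1], [-62.1, 61.5, 6.6], [-61.5, 64.2, 7.5]]
-15 -44.9 64.1 -63.5
-11 -44.7 64.2 -63.5
-7 -44.5 64.2 -63.5
-3 -44.4 64.3 -63.6
1 -44.5 64.3 -63.6
5 -44.7 64.3 -63.6
9 -44.2 64.4 -63.4
top ycenter by s [(-55, np.float64(-53.3), np.float64(56.0)), (-30, np.float64(-53.4), np.float64(55.9)), (0, np.float64(-53.5), np.float64(55.8)), (30, np.float64(-52.5), np.float64(56.1)), (50, np.float64(-52.9), np.float64(56.0))]
s by y [(-45, np.float64(-66.5), np.float64(156.7)), (-20, np.float64(-67.7), np.float64(157.2)), (0, np.float64(-68.8), np.float64(156.9)), (20, np.float64(-67.6), np.float64(159.0)), (45, np.float64(-68.0), np.float64(153.0))] 19.08408717568663
scene ycenter by s [(-55, np.float64(-53.4), np.float64(52.9)), (-30, np.float64(-54.8), np.float64(53.7)), (0, np.float64(-55.0), np.float64(54.1)), (30, np.float64(-55.1), np.float64(54.2)), (50, np.float64(-53.4), np.float64(56.4))]
s by y [(-45, np.float64(-66.5), np.float64(65.5)), (-20, np.float64(-66.6), np.float64(155.1)), (0, np.float64(-66.0), np.float64(154.7)), (20, np.float64(-68.3), np.float64(154.0)), (45, np.float64(-68.6), np.float64(154.1))] 18.83870568548599Traceback (most recent call last):
  File "ref.py", line 20, in <module>
    h=abs(G[:,1]-b)<4;print(b,G[h,2].min().round(1),G[h,2].max().round(1),G[h,0].mean().round(1))
                              ~~~~~~~~~~^^
    return umr_minimum(a, axis, None, out, keepdims, initial, where)
ValueError: zero-size array to reduction operation minimum which has no identity
```

```bash
sed -i '/^for b in/,$d' ref.py; python3 - <<'E'
from h import *
p,R,s=cur()
print(s['t'],p,abs(s['dq']).max(),(R.inv()*RG).as_rotvec().round(4), RG.inv().apply(TG-p).round(4))
k=robot.calibration("wrist")
I,d=robot.read_camera("wrist");cv2.imwrite("pics/w1.png",I);np.save("pics/w1.npy",d)
np.save("pics/w1E.npy",k['extrinsics']);print(k['extrinsics'].round(3))
X=RG.as_matrix().T@k['extrinsics'][:3,:3].T;print('cam in tool',X.round(3),RG.inv().apply(-k['extrinsics'][:3,:3].T@k['extrinsics'][:3,3]-p))
E
python3 ref.py
```

```text
2.15 [ 0.42815508 -0.15645102  0.40020776] 0.15323864304202958 [ 0.0025 -0.0072  0.0108] [-0.0034 -0.0014  0.2388]
[[ 0.425  0.563  0.709 -0.377]
 [ 0.655 -0.732  0.188 -0.393]
 [ 0.624  0.385 -0.68   0.066]
 [ 0.     0.     0.     1.   ]]
cam in tool [[ 0.011 -0.967 -0.255]
 [ 1.     0.01   0.005]
 [-0.003 -0.255  0.967]] [ 0.07517394 -0.00111792  0.01932239]
2835 [[-66.7, -48.3, -26.4], [-66.1, -43.3, -18.1], [-64.7, 10.3, -6.4], [-35.0, 59.5, 4.9], [65.1, 60.0, 6.0]]
slope s vs (y,n) [  0.1219  -0.5715 -65.054 ]
((8.000385284423828, -6.488299369812012), (25.50460433959961, 114.4917984008789), 89.85121154785156)
2664 [[-66.9, -49.1, -19.0], [-66.3, -46.1, -18.2], [-64.8, 8.2, -6.3], [-63.4, 56.7, 5.4], [-62.9, 59.5, 6.1]]
-15 -49.9 59.4 -64.8
-11 -49.6 59.5 -64.8
-7 -49.7 59.5 -64.8
-3 -49.1 59.5 -64.8
1 -49.4 59.6 -64.8
5 -49.6 59.6 -64.8Traceback (most recent call last):
  File "ref.py", line 18, in <module>
    h=abs(G[:,2]-a)<2;print(a,G[h,1].min().round(1),G[h,1].max().round(1),G[h,0].mean().round(1))
                              ~~~~~~~~~~^^
    return umr_minimum(a, axis, None, out, keepdims, initial, where)
ValueError: zero-size array to reduction operation minimum which has no identity
```

>>> apply_moves:
  series:
    - [[0,0,10],[0,0,0]]
    - [[0,0,18],[0,0,0]]
    - [[0,0,24],[0,0,0]]
    - [[0,0,24],[0,0,0]]
    - [[0,0,24],[0,0,0]]
    - [[0,0,22],[0,0,0]]
    - [[0,0,12],[0,0,0]]
    - [[0,0,6],[0,0,0]]
    - [[0,0,0],[0,0,0]]
    - [[0,0,0],[0,0,0]]
    - [[0,0,0],[0,0,0]]

```text
t: 3.12
tool_pos: [0.4912, -0.0831, 0.3026]
orientation: [0.877, 2.544, 1.052]
force: [0.2, 0.1, -0.9]
opening: 0.0695
gripper_force: 0.0
```

```bash
cat > look.py <<'E'
import sys
from h import *
p,R,s=cur()
print(s['t'],p.round(4),s['q'].round(3),abs(s['dq']).max().round(4),s['opening'],(R.inv()*RG).as_rotvec().round(4),'to go (tool mm)', (RG.inv().apply(TG-p)*1000).round(1))
k=robot.calibration("wrist")
I,d=robot.read_camera("wrist");cv2.imwrite(f"pics/{sys.argv[1]}.png",I);np.save("pics/w.npy",d)
E=k['extrinsics'];hsv=cv2.cvtColor(I,cv2.COLOR_BGR2HSV)
m=cv2.inRange(hsv,(5,170,90),(18,255,255))>0
v,u=np.nonzero(m&(d>0));z=d[v,u];P=np.c_[(u-k['cx'])/k['fx']*z,(v-k['cy'])/k['fy']*z,z]
P=(P-E[:3,3])@E[:3,:3];L=(P-M)@np.c_[EX,np.cross(N,EX),N]*1000
G=L[(abs(L[:,0]+65)<6)&(abs(L[:,1])<80)&(abs(L[:,2])<30)]
print(len(G),np.percentile(G,[.5,3,50,97,99.5],axis=0).round(1).tolist())
print('s slope vs y,n',np.linalg.lstsq(np.c_[G[:,1:],np.ones(len(G))],G[:,0],rcond=None)[0].round(4))
for a in(-15,-10,-5,0,4):
    h=abs(G[:,2]-a)<2
    if h.any():print(a,G[h,1].min().round(1),G[h,1].max().round(1))
for a in(-40,-20,0,20,40):
    h=abs(G[:,1]-a)<4
    if h.any():print(a,G[h,2].min().round(1),G[h,2].max().round(1))
E
python3 look.py w2
```

```text
3.1167 [ 0.4912 -0.0831  0.3026] [-0.549 -0.145  2.061  0.833  1.247 -1.744] 0.0102 0.06946440755674739 [-0.0008  0.0027  0.0002] to go (tool mm) [  1.1  -0.7 101.5]
6914 [[-66.5, -49.7, -18.9], [-66.0, -46.3, -18.3], [-64.8, 10.4, -6.3], [-63.6, 57.4, 5.8], [-62.9, 59.6, 6.4]]
s slope vs y,n [-2.90000e-03 -9.00000e-04 -6.47495e+01]
-15 -50.1 59.7
-10 -51.0 59.6
-5 -50.5 59.7
0 -50.5 59.7
4 -50.5 59.7
-40 -19.0 6.1
-20 -18.6 6.6
0 -18.9 6.4
20 -18.9 6.3
40 -19.2 6.1
```

>>> apply_moves:
  series:
    - [[2,-0.7,4],[0,0.002,0]]
    - [[1.6,0,8],[0,0,0]]
    - [[0,0,12],[0,0,0]]
    - [[0,0,14],[0,0,0]]
    - [[0,0,14],[0,0,0]]
    - [[0,0,14],[0,0,0]]
    - [[0,0,14],[0,0,0]]
    - [[0,0,10],[0,0,0]]
    - [[0,0,7],[0,0,0]]
    - [[0,0,4],[0,0,0]]
    - [[0,0,0],[0,0,0]]
    - [[0,0,0],[0,0,0]]

```text
t: 4.17
tool_pos: [0.5317, -0.0245, 0.2301]
orientation: [0.876, 2.547, 1.054]
force: [0.9, 0.1, 0.6]
opening: 0.0697
gripper_force: 0.0
```

```bash
python3 look.py w3
```

```text
4.1667 [ 0.5317 -0.0245  0.2301] [-0.394  0.027  2.049  0.911  1.04  -1.778] 0.0094 0.06970005937445896 [-0.0007 -0.0006  0.0004] to go (tool mm) [-3.   0.2 -0.1]
13628 [[-66.4, -18.7, -19.0], [-66.0, -16.6, -18.4], [-64.8, 32.7, -6.3], [-63.6, 59.0, 5.8], [-60.6, 59.6, 6.5]]
s slope vs y,n [-0.00000e+00  5.00000e-04 -6.47908e+01]
-15 -19.3 59.7
-10 -19.3 59.7
-5 -19.7 59.8
0 -19.4 59.7
4 -19.5 59.8
-20 -19.1 6.6
0 -18.8 6.5
20 -19.3 6.5
40 -19.4 6.5
```

View pics/w3.png

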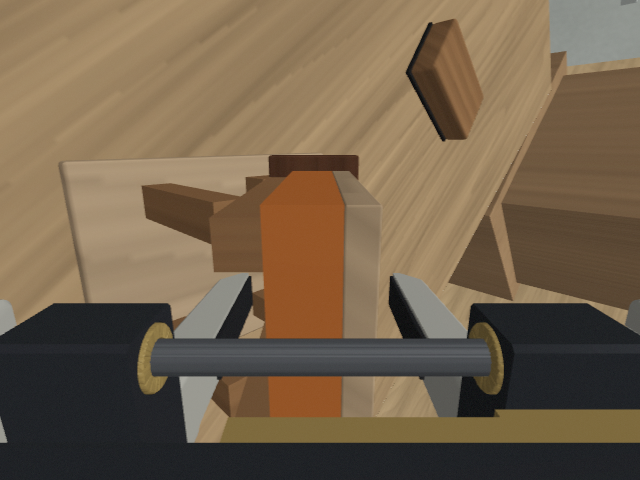

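Fingers straddle the 38 mm stack, orange at x 262–345 and board edge at 345–380, with room on both sides. Closing.

>>> apply_moves:
  series:
    - [[0,0,0],[0,0,0]]
    - [[0,0,0],[0,0,0]]
    - [[0,0,0],[0,0,0]]
    - [[0,0,0],[0,0,0]]
    - [[0,0,0],[0,0,0]]
    - [[0,0,0],[0,0,0]]
    - [[0,0,0],[0,0,0]]
    - [[0,0,0],[0,0,0]]
  claw: 0
  newtons: 50

```text
t: 4.88
tool_pos: [0.532, -0.0243, 0.2305]
orientation: [0.876, 2.546, 1.055]
force: [0.9, 1.9, 2.5]
opening: 0.0378
gripper_force: 50.0
```

>>> apply_moves:
  series:
    - [[0,2,-2],[0,0,0]]
    - [[0,4,-4],[0,0,0]]
    - [[0,6,-6],[0,0,0]]
    - [[0,9,-9],[0,0,0]]
    - [[0,12,-12],[0,0,0]]
    - [[0,12,-12],[0,0,0]]
    - [[0,12,-12],[0,0,0]]
    - [[0,12,-12],[0,0,0]]
    - [[0,12,-12],[0,0,0]]
    - [[0,9,-9],[0,0,0]]
    - [[0,6,-6],[0,0,0]]
    - [[0,4,-4],[0,0,0]]

```text
t: 5.88
tool_pos: [0.5319, -0.0244, 0.3731]
orientation: [0.875, 2.546, 1.053]
force: [0.2, -0.1, -4.2]
opening: 0.038
gripper_force: 50.0
```

```bash
cat > held.py <<'E'
import sys
from h import *
# load end face in tool axes (mm, tool origin at TCP), from the wrist camera
p,R,s=cur()
print(s['t'],p.round(4),s['q'].round(3),abs(s['dq']).max().round(3),s['opening'],s['gripper_force'],s['force'].round(1),'to go',(R.inv().apply(TG-p)*1000).round(1))
k=robot.calibration("wrist");I,d=robot.read_camera("wrist");cv2.imwrite(f"pics/{sys.argv[1]}.png",I)
E=k['extrinsics'];m=cv2.inRange(cv2.cvtColor(I,cv2.COLOR_BGR2HSV),(5,170,60),(18,255,255))>0
v,u=np.nonzero(m&(d>0));z=d[v,u];P=np.c_[(u-k['cx'])/k['fx']*z,(v-k['cy'])/k['fy']*z,z]
P=(P-E[:3,3])@E[:3,:3];L=R.inv().apply(P-p)*1000
G=L[(abs(L[:,2]-127)<8)&(abs(L[:,1])<30)]
print(len(G),np.percentile(G,[1,50,99],axis=0).round(1).tolist())
f=lambda A,b:np.linalg.lstsq(A,b,rcond=None)[0].round(4)
print('z vs x,y',f(np.c_[G[:,:2],np.ones(len(G))],G[:,2]))
for a in(0,20,40,50):
    h=abs(G[:,0]-a)<4
    if h.any():print(a,G[h,1].min().round(1),G[h,1].max().round(1))
E
python3 held.py w4
```

```text
5.8833 [ 0.5319 -0.0244  0.3731] [-0.394 -0.177  1.952  0.806  1.236 -1.529] 0.091 0.03797762931000667 49.99744534492493 [ 0.2 -0.1 -4.2] to go [  -2.7 -101.   101. ]
13628 [[-21.4, -19.0, 125.8], [29.8, -6.5, 127.1], [56.5, 6.1, 131.4]]
z vs x,y [ 2.500000e-03 -8.000000e-04  1.271278e+02]
20 -19.4 6.4
40 -19.5 6.3
50 -19.4 6.2
```

View pics/w4.png

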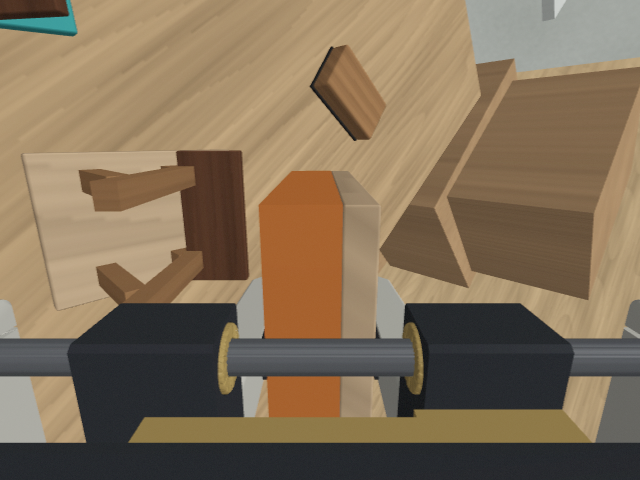

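>>> apply_moves:
  series:
    - [[0,0,0],[0,0,0.02]]
    - [[0,0,0],[0,0,0.04]]
    - [[0,0,0],[0,0,0.06]]
    - [[0,0,0],[0,0,0.08]]
    - [[0,0,0],[0,0,0.09]]
    - [[0,0,0],[0,0,0.09]]
    - [[0,0,0],[0,0,0.09]]
    - [[0,0,0],[0,0,0.09]]
    - [[0,0,0],[0,0,0.09]]
    - [[0,0,0],[0,0,0.09]]
    - [[0,0,0],[0,0,0.09]]
    - [[0,0,0],[0,0,0.09]]

```text
t: 6.93
tool_pos: [0.5314, -0.0242, 0.3696]
orientation: [-2.007, -1.97, -1.151]
force: [-0.8, 0.0, -3.5]
opening: 0.0376
gripper_force: 50.0
```

>>> apply_moves:
  series:
    - [[0,0,0],[0,0,0.09]]
    - [[0,0,0],[0,0,0.09]]
    - [[0,0,0],[0,0,0.09]]
    - [[0,0,0],[0,0,0.09]]
    - [[0,0,0],[0,0,0.09]]
    - [[0,0,0],[0,0,0.09]]
    - [[0,0,0],[0,0,0.09]]
    - [[0,0,0],[0,0,0.09]]
    - [[0,0,0],[0,0,0.09]]
    - [[0,0,0],[0,0,0.09]]
    - [[0,0,0],[0,0,0.09]]
    - [[0,0,0],[0,0,0.09]]

```text
t: 7.93
tool_pos: [0.5314, -0.0242, 0.3697]
orientation: [-2.461, -0.592, -0.817]
force: [-0.4, 0.1, -4.2]
opening: 0.0376
gripper_force: 50.0
```

>>> apply_moves:
  series:
    - [[0,0,0],[0,0,0.09]]
    - [[0,0,0],[0,0,0.09]]
    - [[0,0,0],[0,0,0.09]]
    - [[0,0,0],[0,0,0.09]]
    - [[0,0,0],[0,0,0.09]]
    - [[0,0,0],[0,0,0.09]]
    - [[0,0,0],[0,0,0.09]]
    - [[0,0,0],[0,0,0.09]]
    - [[0,0,0],[0,0,0.09]]
    - [[0,0,0],[0,0,0.09]]
    - [[0,0,0],[0,0,0.08]]
    - [[0,0,0],[0,0,0.06]]

```text
t: 8.93
tool_pos: [0.5314, -0.0242, 0.3696]
orientation: [-2.292, 0.669, -0.362]
force: [0.3, -0.1, -3.2]
opening: 0.0377
gripper_force: 50.0
```

>>> apply_moves:
  series:
    - [[0,0,0],[0,0,0.05]]
    - [[0,0,0],[0,0,0.03]]
    - [[0,0,0],[0,0,0.0216]]
    - [[0,0,0],[0,0,0]]
    - [[0,0,0],[0,0,0]]
    - [[0,0,0],[0,0,0]]
    - [[0,0,0],[0,0,0]]

```text
t: 9.52
tool_pos: [0.5317, -0.0243, 0.3712]
orientation: [-2.251, 0.774, -0.32]
force: [-1.2, -0.6, -2.8]
opening: 0.0381
gripper_force: 50.0
```

```bash
python3 held.py w5; python3 - <<'E'
from h import *
p,R,s=cur();print((R.inv()*Rt(EX,-N)).as_rotvec().round(4))
I,d=robot.read_camera("scene");cv2.imwrite("pics/s5.png",I)
E
```

```text
9.5167 [ 0.5317 -0.0243  0.3712] [-0.394 -0.174  1.954  0.806  1.235  1.61 ] 0.003 0.03809708064373106 49.997581243515015 [-1.2 -0.6 -2.8] to go [ 3.1 99.5 99.6]
13587 [[-25.9, -18.1, 125.7], [25.1, -5.6, 127.0], [51.9, 6.9, 131.4]]
z vs x,y [ 4.600000e-03 -2.000000e-03  1.269943e+02]
20 -18.4 7.0
40 -18.5 7.1
50 -18.4 7.1
[0.0008 0.0007 0.0004]
```

View pics/w5.png

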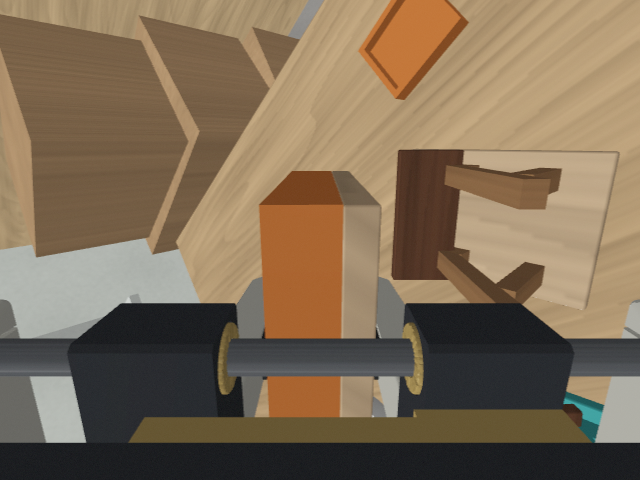

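The turned stack is still straight and shut: orange at x 262–343, board edge at 343–380, which is now the side facing the rest. Lowering vertically.

>>> apply_moves:
  series:
    - [[0,3,3],[0,0,0]]
    - [[0,6,6],[0,0,0]]
    - [[0,9,9],[0,0,0]]
    - [[0,11,11],[0,0,0]]
    - [[0,11,11],[0,0,0]]
    - [[0,11,11],[0,0,0]]
    - [[0,11,11],[0,0,0]]
    - [[0,10,10],[0,0,0]]
    - [[0,8,8],[0,0,0]]
    - [[0,6,6],[0,0,0]]
    - [[0,4,4],[0,0,0]]
    - [[0,3,3],[0,0,0]]

```text
t: 10.62
tool_pos: [0.5316, -0.0243, 0.239]
orientation: [-2.251, 0.775, -0.319]
force: [-0.3, -0.1, -4.1]
opening: 0.0377
gripper_force: 50.0
```

>>> apply_moves:
  series:
    - [[0,0,0],[0,0,0]]
    - [[0,0,0],[0,0,0]]
    - [[0,0,0],[0,0,0]]

```text
t: 10.87
tool_pos: [0.5321, -0.0245, 0.2407]
orientation: [-2.251, 0.774, -0.322]
force: [1.6, -0.6, -2.9]
opening: 0.038
gripper_force: 50.0
```

```bash
python3 held.py w6; python3 -c "
from h import *
I,d=robot.read_camera('scene');p=I[150:310,260:430];cv2.imwrite('pics/s6.png',cv2.resize(p,None,fx=3.4,fy=3.4,interpolation=2))"
```

```text
10.8667 [ 0.5321 -0.0245  0.2407] [-0.394  0.008  2.045  0.901  1.053  1.383] 0.005 0.038002856530236995 49.99749541282654 [ 1.6 -0.6 -2.9] to go [2.7 7.4 7.3]
13601 [[-25.9, -18.1, 125.7], [25.1, -5.6, 127.0], [51.9, 7.0, 131.6]]
z vs x,y [ 4.400000e-03 -1.300000e-03  1.270133e+02]
20 -18.3 7.1
40 -18.5 7.1
50 -18.6 7.2
```

View pics/s6.png

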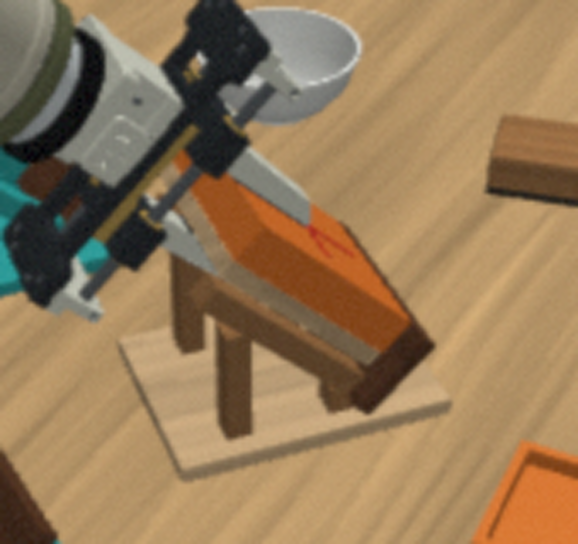

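The mould is on top with its red cross visible at (330,240) in the crop, and the board is just above the rails with its foot near the lip. Lowering gently onto the bed, then to the lip.

>>> apply_moves:
  series:
    - [[0,1.5,1],[0,0,0]]
    - [[0,1.5,1],[0,0,0]]
    - [[0,1,1],[0,0,0]]
    - [[0,1,1],[0,0,0]]
    - [[0,1,0.5],[0,0,0]]
    - [[0,0.5,0.5],[0,0,0]]
    - [[0,0,0],[0,0,0]]
    - [[0,0,0],[0,0,0]]

```text
t: 11.63
tool_pos: [0.5311, -0.0252, 0.2318]
orientation: [-2.251, 0.774, -0.32]
force: [0.4, 0.3, -3.1]
opening: 0.0379
gripper_force: 50.0
```

>>> apply_moves:
  series:
    - [[0,0.4,0],[0,0,0]]
    - [[0,0.4,0],[0,0,0]]
    - [[0,0,0.5],[0,0,0]]
    - [[0,0,0.5],[0,0,0]]
    - [[0,0,0.5],[0,0,0]]
    - [[0,0,0.5],[0,0,0]]
    - [[0,0,0],[0,0,0]]
    - [[0,0,0],[0,0,0]]

```text
t: 12.3
tool_pos: [0.5321, -0.0246, 0.2305]
orientation: [-2.25, 0.774, -0.322]
force: [3.3, 3.0, 4.6]
opening: 0.0375
gripper_force: 50.0
```

```bash
cat > f.py <<'E'
from h import *
p,R,s=cur();print(p.round(4),'force tool',R.inv().apply(s['force']).round(2),'from grip pose (mm)',(R.inv().apply(p-np.array([.5320,-.0243,.2305]))*1000).round(2),s['opening'])
E
python3 f.py
```

```text
[ 0.5321 -0.0246  0.2305] force tool [ 0.75 -6.35 -0.15] from grip pose (mm) [ 0.24  0.16 -0.16] 0.03751330899147452
```

>>> apply_moves:
  series:
    - [[0,-0.3,0.4],[0,0,0]]
    - [[0,0,0.4],[0,0,0]]
    - [[0,0,0.4],[0,0,0]]
    - [[0,0,0],[0,0,0]]
    - [[0,0,0],[0,0,0]]

```text
t: 12.72
tool_pos: [0.5325, -0.0247, 0.2304]
orientation: [-2.251, 0.774, -0.322]
force: [-9.4, -7.4, 14.5]
opening: 0.0378
gripper_force: 50.0
```

```bash
python3 f.py
```

```text
[ 0.5325 -0.0247  0.2304] force tool [ -2.87  -2.04 -18.53] from grip pose (mm) [0.62 0.05 0.09] 0.03780031953847434
```

>>> apply_moves:
  series:
    - [[0,0,-0.6],[0,0,0]]
    - [[0,0,0],[0,0,0]]
    - [[0,0,0],[0,0,0]]
    - [[0,0,0],[0,0,0]]
    - [[0,0,0],[0,0,0]]
    - [[0,0,0],[0,0,0]]
  claw: 0.75

```text
t: 13.22
tool_pos: [0.5318, -0.024, 0.2292]
orientation: [-2.251, 0.775, -0.319]
force: [-1.1, 0.4, 0.9]
opening: 0.0691
gripper_force: 0.0
```

```bash
python3 f.py; python3 held.py w7
```

```text
[ 0.5318 -0.024   0.2292] force tool [-1.07 -0.37 -0.88] from grip pose (mm) [-0.36  0.81  1.03] 0.06909611654553277
13.2167 [ 0.5318 -0.024   0.2292] [-0.393  0.029  2.049  0.911  1.039  1.363] 0.003 0.06909611654553277 0.0 [-1.1  0.4  0.9] to go [ 3.3 -0.5 -1.1]
14024 [[-25.0, -19.0, 124.7], [26.2, -6.4, 126.1], [53.1, 6.1, 131.0]]
z vs x,y [7.500000e-03 6.000000e-04 1.260098e+02]
20 -19.3 6.4
40 -19.4 6.1
50 -19.4 6.3
```

>>> apply_moves:
  series:
    - [[0,0,-3],[0,0,0]]
    - [[0,0,-6],[0,0,0]]
    - [[0,0,-10],[0,0,0]]
    - [[0,0,-14],[0,0,0]]
    - [[0,0,-16],[0,0,0]]
    - [[0,0,-18],[0,0,0]]
    - [[0,0,-18],[0,0,0]]
    - [[0,0,-18],[0,0,0]]
    - [[0,0,-18],[0,0,0]]
    - [[0,0,-14],[0,0,0]]
    - [[0,0,-8],[0,0,0]]
    - [[0,0,-4],[0,0,0]]

```text
t: 14.27
tool_pos: [0.4678, -0.107, 0.3352]
orientation: [-2.251, 0.775, -0.323]
force: [-0.8, 0.0, -0.4]
opening: 0.0698
gripper_force: 0.0
```

>>> apply_moves:
  series:
    - [[0,0,0],[0,0,0]]
    - [[0,0,0],[0,0,0]]
    - [[0,0,0],[0,0,0]]

```text
t: 14.52
tool_pos: [0.468, -0.1056, 0.3328]
orientation: [-2.251, 0.775, -0.318]
force: [-0.4, 0.6, -0.9]
opening: 0.0696
gripper_force: 0.0
```

```bash
python3 - <<'E'
from h import *
p,R,s=cur();print(s['t'],p,s['force'])
T,dt=robot.read_camera("top");S,ds=robot.read_camera("scene");W,dw=robot.read_camera("wrist")
for n,I,d,b in(("top",T,dt,(235,170,345,280)),("scene",S,ds,(285,180,400,295)),("wrist",W,dw,(150,80,500,300))):
    x0,y0,x1,y1=b;m=np.zeros(d.shape,bool);m[y0:y1,x0:x1]=1
    o=cv2.inRange(cv2.cvtColor(I,cv2.COLOR_BGR2HSV),(3,150,60),(18,255,255))>0
    P=pts(n,d,m&o)[0];L=(P-M)@np.c_[EX,np.cross(N,EX),N]*1000
    t=L[(abs(L[:,2]-19)<4)&(abs(L[:,0])<75)&(abs(L[:,1])<75)]
    if len(t)>200:
        k=np.linalg.lstsq(np.c_[t[:,:2],np.ones(len(t))],t[:,2],rcond=None)[0];print(n,len(t),'n vs s,y',k.round(4),cv2.minAreaRect(t[:,:2].astype(np.float32)))
    e=L[(abs(L[:,0]+65)<6)&(abs(L[:,1])<75)&(abs(L[:,2])<25)]
    if len(e)>100:
        print('  end: s vs y,n',np.linalg.lstsq(np.c_[e[:,1:],np.ones(len(e))],e[:,0],rcond=None)[0].round(4),e[:,1:].min(0).round(1),e[:,1:].max(0).round(1))
a=cv2.resize(T[165:285,230:350],(400,400),interpolation=2);b=cv2.resize(S[180:300,280:400],(400,400),interpolation=2)
cv2.imwrite("pics/end.png",np.hstack([a,b]))
E
```

```text
14.5167 [ 0.4679745  -0.1055904   0.33284301] [-0.40750039  0.63780523 -0.85201433]
top 2136 n vs s,y [ 3.70000e-03 -1.00000e-04  1.91251e+01] ((-0.6797637939453125, 2.1561203002929688), (119.55461120605469, 140.80194091796875), 88.70320892333984)
  end: s vs y,n [-1.40000e-03  6.13000e-02 -6.54547e+01] [-52.5  -7.5] [56.7 22.5]
scene 919 n vs s,y [9.90000e-03 6.60000e-03 1.87529e+01] ((-0.06861114501953125, -1.7719955444335938), (140.67852783203125, 127.60885620117188), 3.109278678894043)
  end: s vs y,n [-8.10000e-03  2.72000e-02 -6.54188e+01] [-54. -24.] [57.2 19.4]
wrist 675 n vs s,y [ 1.47000e-02 -1.50000e-03  1.76866e+01] ((-21.408565521240234, -31.531539916992188), (81.23641204833984, 171.92051696777344), 52.67708206176758)
  end: s vs y,n [-4.40000e-03 -4.00000e-04 -6.49265e+01] [-49.7  -6.8] [52.7 18.6]
```

View pics/end.png

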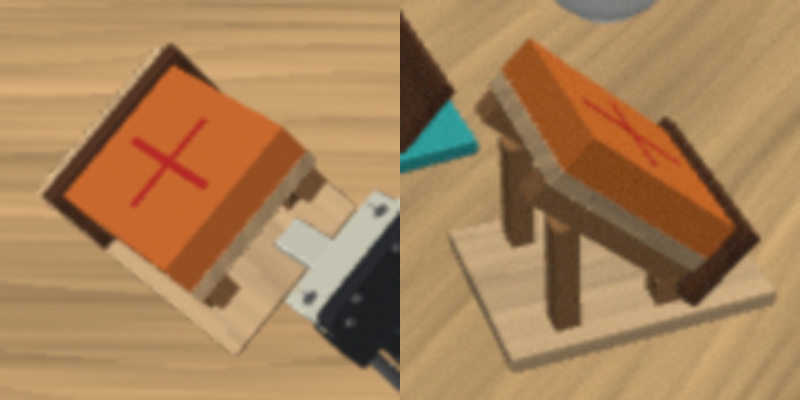

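The mould is on top with its cross up, and the board lies flat on the rails against the lip. The end face is back at its starting line and square to within about 0.5°, and the gripper is clear. Handing in.

```bash
python3 -c "
from plant import robot
print(robot.close_job())"
```

```text
the job is handed in; nothing more can be done
None
```

The mould and board were turned over together and laid back squarely against the rest's lip, board flat on the rails underneath and orange mould on top; the gripper is clear, the tools and bowl were not approached, and I handed the job in at about 15 s.

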